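Pulse the nut grinder with its bayonet lid

TASK

Close the blue nut grinder: take the grey lid by its black bar, line its two lugs up with the two slots (yellow pointers at the white marks) and lower it straight down until it sits fully home. Then twist it clockwise, seen from above, to the green marks half way round, never on to the red marks where it locks; the lid is sprung and turns back when let go, so hold it at green for a good three seconds and finish the job still gripping it there. Leave the red and the purple jam jar and the bell where they stand.

Things in the scene. Friction and masses are not known exactly. Their poses are not given: they have to be found in the camera images.
- grinder: Blue round nut grinder fixed to the counter, 120 mm across, 78 mm high, open on top. Origin at the centre of its underside, z up. Its steel collar (opening 72 mm across, ledges 7 mm thick) is cut by two slots 15 mm wide on its +x and -x sides, with white marks on the shoulder beside them. Clockwise from above of each white mark, green marks lie at 0.575 rad and red ones at 1.15 rad.
- mouth (a point): Centre of the grinder's mouth, level with its top, 78 mm above the counter, on the lid's axis of turn; same axes as the grinder. Lugs pass down through the slots, then turn clockwise under the ledges; stops bar the other way.
- lid: Loose grey lid, 0.12 kg, standing on its plug. Origin: centre of the plug's underside, z up. Plug 69 mm across (foot tapered to 63), 16 mm high; flange 92 mm across, 16 to 22 mm up. Two lugs at the foot along +x and -x, out to 41 mm, 10 mm wide, 7 mm high; yellow pointers above them. Same either way round. Fully home, the flange lies on the rim and the origin is 16 mm below the mouth.
- lid_grip (a point): On the lid's axis, 44 mm above its origin; same axes as the lid. Point in the upright black grip bar, which spans 22 to 54 mm above the lid's origin, is 16 mm thick along y and 60 mm long along x (yellow stripe along its top): grip it across y.
- drive_ring (a joint): Turn (rad) of the sprung ring in the grinder that the lid's lugs push round: 0 at rest, grows as the lid turns clockwise from above, lagging it by up to 0.08; about 0.55 with the pointers at green. From a lid turn of about 0.75 the lugs press on spring catches, which click at about 1.15. The spring turns the lid back with 0.05 N m at rest, 0.12 N m at green.
- jar_red: Bystander: red jam jar with white cap, 45 mm across, 50 mm high; origin at the centre of its underside.
- jar_purple: Bystander: purple jam jar with white cap, 45 mm across, 50 mm high; origin at the centre of its underside.
- bell: Bystander: service bell, 62 mm across, 48 mm high; origin at the centre of its underside.

How it is judged (in metres and radians):
On the way, in this order (a step that is already met when the one before it is completed fails the run):
1. the lid sits fully home in the slots, pointers at the white marks (z of lid in the frame of mouth below -0.0135 m and horizontal distance between lid and mouth below 0.004 m and angle between the x axis of lid and the x axis of grinder, either way round below 0.25 rad and angle between lid's own z axis and vertical below 0.08 rad), for 0.1 s.
2. the lid is held at the green marks for 2.8 s (angle between the x axis of lid and the x axis of grinder, either way round between 0.435 and 0.715 rad and value of joint drive_ring above 0.32 rad and z of lid in the frame of mouth below -0.012 m and contact force between the fingers and lid above 1 N), for 2.8 s.
At the end, for the whole second after the job is handed in: The lid sits in the bayonet (origin at least 12 mm below the mouth, within 4 mm of its axis, tilt under 0.08 rad), turned clockwise to within 0.14 rad of green with the ring pushed round, and still gripped; the jars and bell are within 30 mm of where they stood (all of step 2 and value of joint drive_ring below 0.78 rad and horizontal distance between lid and mouth below 0.004 m and angle between lid's own z axis and vertical below 0.08 rad and distance of each of jar_red, jar_purple, bell from where it was at the start of the episode below 0.03 m); the arm keeps its last pose, push and grip.
It fails at once if the lid is turned on towards the lock (ring past 0.85 rad) (value of joint drive_ring above 0.85 rad).
It fails at once if a jam jar or the bell is pushed more than 30 mm (distance of any of jar_red, jar_purple, bell from where it was at the start of the episode above 0.03 m).
It also fails if it takes over 42 s, if anything falls off the work surface, if the arm or the gripper's body presses on something with over 40 N, if the wrist force passes 120 N, or if a joint passes its speed limit or range.

ROBOT

A 6-joint arm with a two-finger parallel gripper is mounted at the origin on a cart in front of the work surface, level with it; the furniture and walls round the work are solid. World frame = base frame: x ahead of the robot, y to its left, z up, the work surface at z = 0. Lengths are in mm, angles in rad, forces in N, time in s.
With the tool pointing down it reaches from about 350 to 975 mm from the base axis. Payload 7.1 kg.
Tool frame: the origin (TCP) lies on the front face of the gripper's body, between the roots of the fingers; the fingertips stand 80 mm ahead of it and the grasp point (between the pads) lies 61 mm ahead of it; z points along the fingers, y is the line along which they close (so a half turn about z gives the same grasp; the last joint's range is limited). The gripper opens to 88 mm and grips with 3 to 60 N. Pads are 20 mm wide; open, the fingers measure 115 mm over their backs; the gripper's body (75 mm by 178 mm) begins 61 mm behind the grasp point.
Start: joints at [1.312, 0.423, 1.63, -0, 1.089, -0.019], TCP at [148.412, 607.107, 302.675] pointing down, gripper open.
Joint ranges: [-3, 3], [-0.9, 2.11], [0.09, 2.58], [-1.31, 4.45], [0.11, 2.69], [-2.54, 2.54]. Speed limits (rad/s): [2.39, 2.39, 3.01, 3.14, 3.14, 3.14].

INTERFACE

Orientations are given as a rotation vector (axis times angle).
In Python, from workcell import readout, vision, close_job gives the robot as it stands.
- The arm moves only by the tool servo_tool, never from a script. Its argument "plan" is a list that holds one entry, the list of rows, each a list of 7 numbers: the gripper command: -1 is fully open, 1 is shut, values between are in proportion, then the shift along the world's x, y, z in units of 40 mm (1.0 is 40 mm), then the turn, a rotation vector about the world's x, y, z in units of 5 degrees (1.0 is 5 degrees). A call has 1 to 5 rows; each row shifts and turns the commanded pose from where the row before left it; what a row does not reach is not made up. A row lasts 1/12 s, in which the tool goes at most 41.7 mm and 7.16 degrees, less where a joint would pass 70% of its speed; a pose out of reach is approached as far as the arm can. A call is refused whole if a number of a shift passes 1 or a number of a turn 1, either way. A call with a gripper value outside its range is refused whole. The fingers move at their own pace and stop on an object; the grip force is fixed at half the most. Time passes only in rows, so rows that do not move let the fingers close. It gives the time, the measured TCP pose, the force, the opening and the grip force at its end, in the units of the state.
- readout.get_obs(): the state, without advancing time (a new reading comes with each control period).
- vision.get_image(name): name is "side" or "top"; returns the picture (400x640x3 uint8, red, green, blue); there is no depth.
- vision.camera_params(name): a dict with "fx", "fy", "cx", "cy" (pixels), "rvec" (rotation vector, rad) and "tvec" (3), from world to camera coordinates, as OpenCV has them. Camera axes: x right, y down, z forward; pixel columns grow to the right and rows downward; lengths in mm; the calibration is good to about 2 mm. A picture is of the moment at which its call begins. camera_params takes no time and is no camera call.
- close_job(): hands the job in; it is judged then, once.
The state is a dict: "t": time; "qpos": joint angles; "qvel": joint speeds; "joint_torque": joint torques, N m; "ee_pos": TCP position; "orientation": TCP orientation; "ft_force": force on the tool from outside, world axes, zero at the start; "moment": the same for the moment, N m; "width": finger opening in mm; "grasp_force": force on a finger pad.
Only numpy, scipy, OpenCV 4.12 (cv2) and the standard library are available. Lean on these libraries where they do the work, as an engineer would, in place of code of your own. Each camera call takes 0.05 s, during which the arm holds its last target. There are 200 camera calls.

## Working session

There is one attempt and no reset: what is moved stays moved. The work goes in short steps, Python scripts to look and compute and a tool call to move; the robot and the scene stay as the last step left them, time stands still between calls to the robot, and variables do not carry over. Pictures are saved under pics/ and viewed, at most 10 in all, crops included, and the job is handed in when it is done.

Besides the shell and the picture viewer there is one more tool, called by a JSON object that holds its "fn" and its "kwargs", one argument or row to a line. servo_tool: Moves the arm, as the interface text tells. Its arguments: {"type":"object","properties":{"plan":{"type":"array"}},"required":["plan"]}

```bash
mkdir -p pics; python3 - <<'E'
from workcell import readout, vision
import cv2
o=readout.get_obs(); print(o)
for n in("side","top"):
    im=vision.get_image(n); cv2.imwrite(f"pics/{n}0.png",im[:,:,::-1]); print(n,vision.camera_params(n))
E
```

```text
{'t': 0.0, 'qpos': array([ 1.31200462e+00,  4.23825790e-01,  1.63065871e+00, -1.03864337e-05,
        1.08858124e+00, -1.89980013e-02]), 'qvel': array([-6.79025626e-04,  2.02842607e-03, -2.58201286e-04, -2.09320163e-05,
       -1.40301041e-03,  4.64954874e-05]), 'joint_torque': array([ 5.44267334e-05, -5.44606125e+01, -2.73678499e+01,  6.43623504e-02,
        2.24876142e-02, -1.30694075e-04]), 'ee_pos': array([148.30833808, 606.72078052, 301.92328938]), 'orientation': array([-3.75734347e-01, -3.11884573e+00,  2.29350386e-03]), 'ft_force': array([-0.14540056,  0.08070945,  0.0311309 ]), 'moment': array([-0.01145717,  0.01750135,  0.02463282]), 'grasp_force': 0.0, 'width': 87.71253665863271}
side {'fx': 365.2659002040017, 'fy': 365.2659002040017, 'cx': 315.2796474797254, 'cy': 199.9871435674611, 'rvec': array([ 0.34695047, -2.47067378,  1.62954884]), 'tvec': array([486.52820842, 123.88974352, 737.51085481])}
top {'fx': 466.4542775602277, 'fy': 466.4542775602277, 'cx': 315.1762434795979, 'cy': 203.66739187815236, 'rvec': array([ 2.17789075, -2.21778282,  0.01375342]), 'tvec': array([-12.05170167, 502.61975572, 987.9380504 ])}
```

View pics/top0.png

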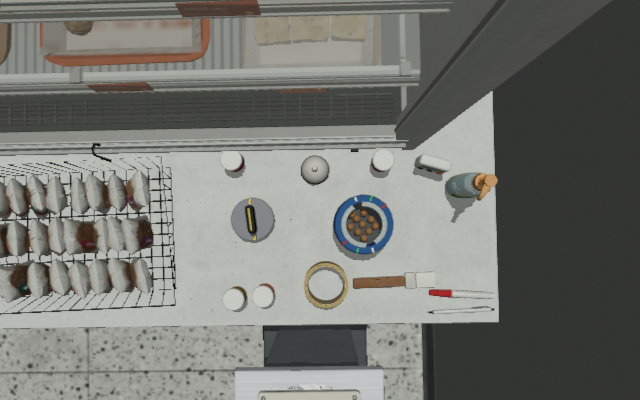

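View pics/side0.png

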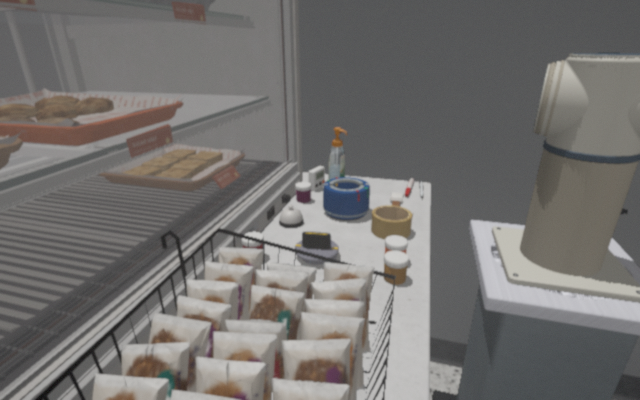

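The top view shows the lid near px (252,219), the grinder at (363,224), jars at (232,161) and (382,160), and the bell at (315,169). The side view shows the same layout from the left, with the racks behind it. I'll enlarge the lid and grinder.

```bash
python3 - <<'E'
import cv2,numpy as np
im=cv2.imread("pics/top0.png")
a=cv2.resize(im[185:260,215:290],None,fx=5.3,fy=5.3,interpolation=cv2.INTER_CUBIC)
b=cv2.resize(im[185:260,325:400],None,fx=5.3,fy=5.3,interpolation=cv2.INTER_CUBIC)
cv2.imwrite("pics/crop0.png",np.hstack([a,b]))
E
cat > h.py <<'E'
import numpy as np,cv2
from workcell import vision
def ray(n,u,v,z):
    p=vision.camera_params(n);R=cv2.Rodrigues(p["rvec"])[0];c=-R.T@p["tvec"]
    d=R.T@np.array([(u-p["cx"])/p["fx"],(v-p["cy"])/p["fy"],1]);return c+d*(z-c[2])/d[2]
def proj(n,P):
    p=vision.camera_params(n);K=np.array([[p["fx"],0,p["cx"]],[0,p["fy"],p["cy"]],[0,0,1]])
    return cv2.projectPoints(np.array(P,float).reshape(-1,1,3),p["rvec"],p["tvec"],K,None)[0][:,0]
E
```

```text
(no output)
```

View pics/crop0.png

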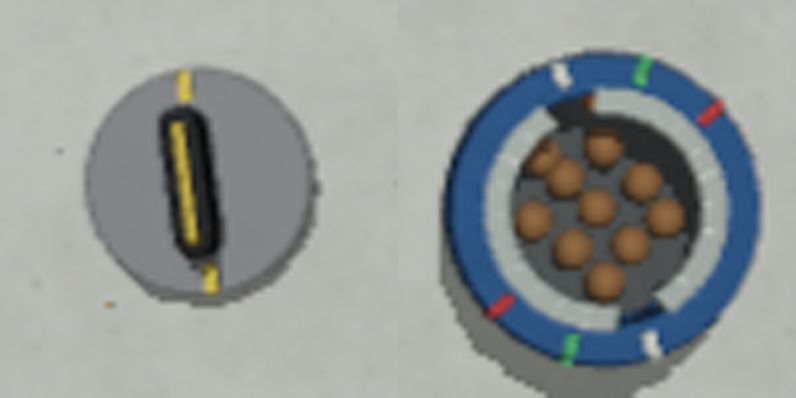

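The crop shows the lid's pointers at crop px (184,85) and (210,280). The grinder's marks are white (561,75)/(652,344), green (643,70)/(571,348) and red (711,112)/(500,306).

```bash
python3 - <<'E'
from h import *
s=5.3
def P(x,y,ox,z): return ray("top",ox+(x+.5)/s-.5,185+(y+.5)/s-.5,z)
L=[P(184,85,215,22),P(210,280,215,22)]
S=[P(178,123,215,54),P(194,246,215,54)]
F=[P(x,y,215,22) for x,y in((85,180),(313,180),(199,67),(199,293))]
G=[P(x-397,y,325,78) for x,y in((561,75),(652,344),(643,70),(571,348),(711,112),(500,306))]
O=[P(x-397,y,325,78) for x,y in((446,208),(760,208),(604,51),(604,366))]
for n,q in(("ptr",L),("stripe",S),("flange",F),("marks",G),("outer",O)):
    q=np.array(q);print(n,q.mean(0).round(1)); print([ (np.linalg.norm(q[i]-q[i+1]).round(1), np.degrees(np.arctan2(*(q[i]-q[i+1])[1::-1])).round(1)) for i in range(0,len(q),2)])
for u,v in((232,161),(382,160)):print(ray("top",u,v,50).round())
print(ray("top",315,169,48).round())
E
```

```text
ptr [472.  112.7  22. ]
[(np.float64(78.1), np.float64(6.8))]
stripe [471.3 112.   54. ]
[(np.float64(47.7), np.float64(6.6))]
flange [473.  111.9  22. ]
[(np.float64(90.8), np.float64(89.0)), (np.float64(89.7), np.float64(-0.8))]
marks [ 458.2 -118.3   78. ]
[(np.float64(105.7), np.float64(17.5)), (np.float64(107.1), np.float64(-15.7)), (np.float64(106.9), np.float64(-48.5))]
outer [ 458.5 -117.2   78. ]
[(np.float64(116.9), np.float64(89.0)), (np.float64(117.3), np.float64(-1.2))]
[592. 147.  50.]
[ 588. -160.   50.]
[572. -23.  48.]
```

```bash
python3 - <<'E'
from h import *
t=np.linspace(0,2*np.pi,60)
def circ(im,n,c,r,z,col,x0,y0,s):
    P=np.c_[c[0]+r*np.cos(t),c[1]+r*np.sin(t),0*t+z]
    q=(proj(n,P)+.5-[x0,y0])*s-.5
    cv2.polylines(im,[np.round(q).astype(int)],True,col,1)
G=(458.3,-118);L=(472.2,112.3)
out=[]
for n,x0,y0,w,h in(("side",270,165,110,110),("top",325,185,75,75)):
    im=cv2.imread(f"pics/{n}0.png");s=400/w
    c=cv2.resize(im[y0:y0+h,x0:x0+w],(400,400),interpolation=cv2.INTER_CUBIC)
    for z,r in((78,36),(78,60),(0,60)):circ(c,n,G,r,z,(0,0,255),x0,y0,s)
    circ(c,n,L,46,22,(0,255,0),x0,y0,s)
    out.append(c)
cv2.imwrite("pics/ov.png",np.hstack(out))
p=vision.camera_params("side");print(-cv2.Rodrigues(p["rvec"])[0].T@p["tvec"])
E
```

```text
[288.22271712 739.77263719 406.99476372]
```

View pics/ov.png

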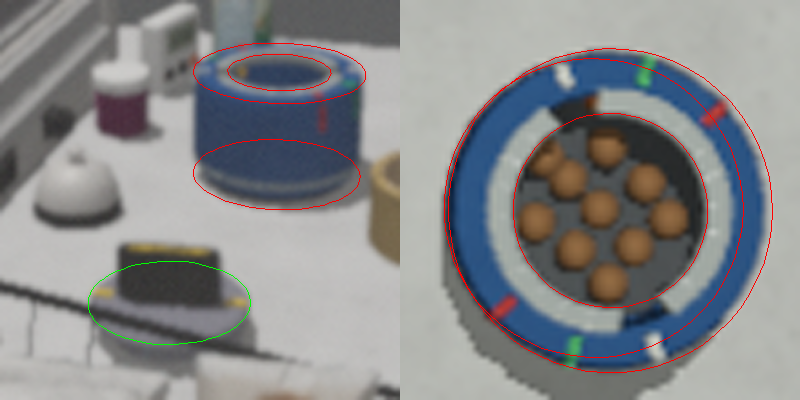

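{"fn": "servo_tool", "kwargs": {
  "plan": [
    [[-1, 0.3, -1, 0, 0, 0, 1], [-1, 0.4, -1, 0, 0, 0, 1], [-1, 0.4, -1, 0, 0, 0, 1], [-1, 0.5, -0.9, 0, 0, 0, 1], [-1, 0.5, -0.9, 0, 0, 0, 0]]
  ]
}}

```text
t: 0.52
ee_pos: [231.3, 415.8, 302.3]
orientation: [0.181, -3.136, 0.001]
ft_force: [1.6, -0.0, -0.6]
width: 87.7
grasp_force: 0.0
```

Overlays of my estimates (red: grinder rings, green: lid flange) match both views to about 1 px. The collar opening fits, and the mouth height of 78 mm is confirmed. The outer blue edge suggests y is about 0.5 mm higher, so I take the grinder at (458.4, -117.7), slot angle 17.4°, and the lid at (472.2, 112.3), angle 6.7°.

{"fn": "servo_tool", "kwargs": {
  "plan": [
    [[-1, 0.6, -0.76, 0, 0, 0, 0], [-1, 0.6, -0.76, 0, 0, 0, 0], [-1, 0.6, -0.76, 0, 0, 0, 0], [-1, 0.6, -0.76, 0, 0, 0, 0], [-1, 0.6, -0.76, 0, 0, 0, 0]]
  ]
}}

```text
t: 0.93
ee_pos: [351.9, 264.1, 302.7]
orientation: [-0.172, 3.137, -0.0]
ft_force: [0.5, -0.1, 0.3]
width: 87.9
grasp_force: 0.0
```

{"fn": "servo_tool", "kwargs": {
  "plan": [
    [[-1, 0.6, -0.76, -0.2, 0, 0, 0], [-1, 0.6, -0.76, -0.4, 0, 0, 0], [-1, 0.6, -0.76, -0.4, 0, 0, 0], [-1, 0.6, -0.76, -0.4, 0, 0, 0], [-1, 0, 0, -0.4, 0, 0, 0]]
  ]
}}

```text
t: 1.35
ee_pos: [450.5, 140.7, 230.5]
orientation: [-0.164, 3.134, -0.001]
ft_force: [-0.4, 1.0, 0.8]
width: 87.9
grasp_force: 0.0
```

{"fn": "servo_tool", "kwargs": {
  "plan": [
    [[-1, 0, 0, -0.3, 0, 0, 0], [-1, 0, 0, 0, 0, 0, 0], [-1, 0, 0, 0, 0, 0, 0]]
  ]
}}

```text
t: 1.6
ee_pos: [446.5, 144.5, 218.4]
orientation: [0.171, -3.135, 0.001]
ft_force: [0.4, 0.8, 0.6]
width: 87.9
grasp_force: 0.0
```

{"fn": "servo_tool", "kwargs": {
  "plan": [
    [[-1, 0.64, -0.8, 0, 0, 0, 0.09], [-1, 0, 0, -0.5, 0, 0, 0], [-1, 0, 0, -0.7, 0, 0, 0], [-1, 0, 0, -0.3, 0, 0, 0], [-1, 0, 0, 0, 0, 0, 0]]
  ]
}}

```text
t: 2.02
ee_pos: [471.5, 113.0, 157.7]
orientation: [0.185, -3.133, 0.001]
ft_force: [-0.5, -0.4, -0.9]
width: 87.9
grasp_force: 0.0
```

{"fn": "servo_tool", "kwargs": {
  "plan": [
    [[-1, 0, 0, 0, 0, 0, 0], [-1, 0, 0, 0, 0, 0, 0]]
  ]
}}

```text
t: 2.18
ee_pos: [473.2, 113.4, 160.2]
orientation: [-0.185, 3.134, 0.0]
ft_force: [-0.5, 0.8, 0.4]
width: 87.8
grasp_force: 0.0
```

{"fn": "servo_tool", "kwargs": {
  "plan": [
    [[-1, 0, -0.02, -0.5, 0, 0, 0], [-1, 0, 0, -0.5, 0, 0, 0], [-1, 0, 0, -0.25, 0, 0, 0], [-1, 0, 0, 0, 0, 0, 0], [-1, 0, 0, 0, 0, 0, 0]]
  ]
}}

```text
t: 2.6
ee_pos: [472.7, 112.2, 109.5]
orientation: [-0.184, 3.136, 0.0]
ft_force: [0.2, 0.6, -0.3]
width: 87.8
grasp_force: 0.0
```

```bash
python3 - <<'E'
from workcell import readout,vision
from h import *
for i in range(4):
    im=vision.get_image("side");o=readout.get_obs();print(o['t'],o['ee_pos'].round(2),o['orientation'].round(3),o['ft_force'].round(2))
cv2.imwrite("pics/grip.png",cv2.resize(im[150:270,240:400,::-1],None,fx=5,fy=5,interpolation=cv2.INTER_CUBIC))
E
```

```text
2.65 [473.05 112.2  109.84] [-0.184  3.135  0.   ] [ 0.24 -0.07  0.03]
2.7 [473.16 112.18 110.01] [-0.184  3.135  0.   ] [ 0.61 -0.12 -0.15]
2.75 [473.19 112.14 110.01] [-0.184  3.134  0.   ] [ 0.13  0.46 -0.17]
2.8 [473.13 112.12 109.96] [-0.184  3.134  0.   ] [-0.3  0.2  0.8]
```

View pics/grip.png

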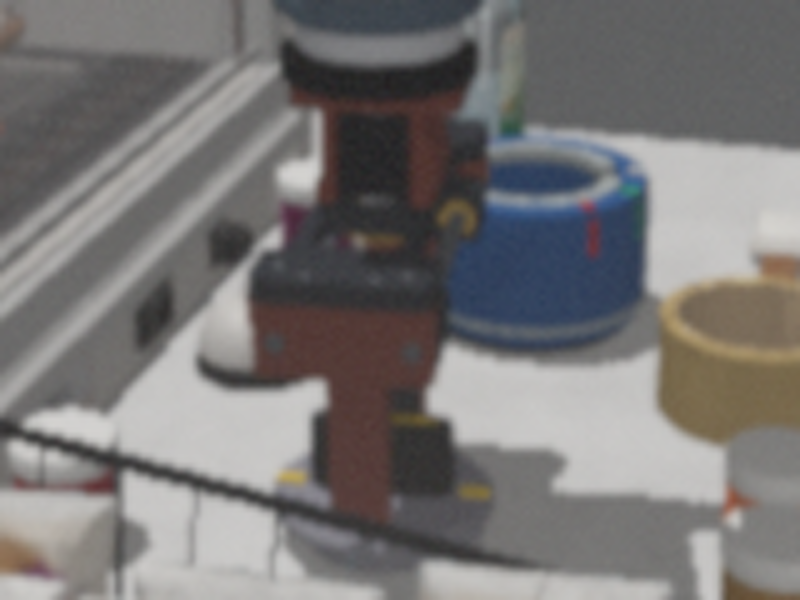

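The near finger (px ~360,450) stands centred in front of the bar, clear of the flange. I'll grip it.

{"fn": "servo_tool", "kwargs": {
  "plan": [
    [[-1, 0, 0, -0.06, 0, 0, 0], [1, 0, 0, 0, 0, 0, 0], [1, 0, 0, 0, 0, 0, 0], [1, 0, 0, 0, 0, 0, 0], [1, 0, 0, 0, 0, 0, 0]]
  ]
}}

```text
t: 3.22
ee_pos: [472.5, 111.9, 106.6]
orientation: [0.184, -3.136, 0.0]
ft_force: [0.3, -0.3, 0.3]
width: 64.9
grasp_force: 0.0
```

{"fn": "servo_tool", "kwargs": {
  "plan": [
    [[1, 0, 0, 0, 0, 0, 0], [1, 0, 0, 0, 0, 0, 0], [1, 0, 0, 0, 0, 0, 0], [1, 0, 0, 0, 0, 0, 0]]
  ]
}}

```text
t: 3.55
ee_pos: [472.5, 112.0, 106.5]
orientation: [0.184, -3.136, 0.0]
ft_force: [-0.2, -0.8, 0.3]
width: 37.8
grasp_force: 0.0
```

{"fn": "servo_tool", "kwargs": {
  "plan": [
    [[1, 0, 0, 0, 0, 0, 0], [1, 0, 0, 0, 0, 0, 0], [1, 0, 0, 0, 0, 0, 0], [1, 0, 0, 0, 0, 0, 0], [1, 0, 0, 0, 0, 0, 0]]
  ]
}}

```text
t: 3.97
ee_pos: [472.6, 112.0, 106.5]
orientation: [-0.184, 3.136, 0.0]
ft_force: [-0.5, 0.2, -0.0]
width: 15.9
grasp_force: 30.0
```

```bash
python3 - <<'E'
from workcell import readout
o=readout.get_obs();print({k:o[k] for k in('t','ee_pos','orientation','ft_force','moment','width','grasp_force')})
E
```

```text
{'t': 3.9667, 'ee_pos': array([472.56395804, 111.96951616, 106.54967106]), 'orientation': array([-1.83884402e-01,  3.13611108e+00,  2.61779674e-05]), 'ft_force': array([-0.48839966,  0.22716653, -0.01283823]), 'moment': array([0.05486692, 0.04526644, 0.03382215]), 'width': 15.938999304085284, 'grasp_force': 29.999805986881256}
```

{"fn": "servo_tool", "kwargs": {
  "plan": [
    [[1, 0, 0, 0.3, 0, 0, 0], [1, 0, 0, 0.6, 0, 0, 0], [1, 0, 0, 0.7, 0, 0, 0], [1, 0, 0, 0.7, 0, 0, 0], [1, 0, 0, 0.4, 0, 0, 0]]
  ]
}}

```text
t: 4.38
ee_pos: [473.1, 112.1, 217.0]
orientation: [-0.184, 3.134, 0.001]
ft_force: [1.4, 0.2, -0.3]
width: 15.8
grasp_force: 30.0
```

{"fn": "servo_tool", "kwargs": {
  "plan": [
    [[1, 0, -0.4, 0, 0, 0, 0.4], [1, -0.05, -0.7, 0, 0, 0, 0.4], [1, -0.05, -0.7, 0, 0, 0, 0.4], [1, -0.05, -0.7, 0, 0, 0, 0.4], [1, -0.05, -0.7, 0, 0, 0, 0.4]]
  ]
}}

```text
t: 4.8
ee_pos: [464.1, -17.1, 214.6]
orientation: [0.46, -3.108, 0.0]
ft_force: [0.7, 0.1, -0.6]
width: 15.7
grasp_force: 30.0
```

{"fn": "servo_tool", "kwargs": {
  "plan": [
    [[1, -0.05, -0.7, 0, 0, 0, 0.14], [1, -0.05, -0.7, 0, 0, 0, 0], [1, 0, -0.6, 0, 0, 0, 0], [1, 0, 0, 0, 0, 0, 0], [1, 0, 0, 0, 0, 0, 0]]
  ]
}}

```text
t: 5.22
ee_pos: [460.3, -96.9, 214.5]
orientation: [0.471, -3.106, -0.0]
ft_force: [-0.2, -0.1, -1.9]
width: 15.8
grasp_force: 30.0
```

{"fn": "servo_tool", "kwargs": {
  "plan": [
    [[1, 0, 0, 0, 0, 0, 0], [1, 0, 0, 0, 0, 0, 0]]
  ]
}}

```text
t: 5.38
ee_pos: [460.3, -95.2, 214.4]
orientation: [0.477, -3.105, -0.001]
ft_force: [-0.3, -0.1, -1.0]
width: 16.0
grasp_force: 30.0
```

{"fn": "servo_tool", "kwargs": {
  "plan": [
    [[1, -0.02, -0.3, 0, 0, 0, 0], [1, -0.02, -0.26, -0.2, 0, 0, 0], [1, 0, 0, 0, 0, 0, 0], [1, 0, 0, 0, 0, 0, 0], [1, 0, 0, 0, 0, 0, 0]]
  ]
}}

```text
t: 5.8
ee_pos: [458.8, -118.0, 206.3]
orientation: [0.475, -3.105, -0.001]
ft_force: [-0.5, -0.3, -1.2]
width: 16.0
grasp_force: 30.0
```

```bash
python3 - <<'E'
from workcell import readout,vision
from h import *
out=[]
for n,x0,y0,w,h in(("side",290,130,110,110),("top",315,175,100,100)):
    im=np.ascontiguousarray(vision.get_image(n)[:,:,::-1]);cv2.imwrite(f"pics/{n}1.png",im)
    out.append(cv2.resize(im[y0:y0+h,x0:x0+w],(400,400),interpolation=cv2.INTER_CUBIC))
cv2.imwrite("pics/over.png",np.hstack(out))
o=readout.get_obs();print({k:o[k] for k in('t','ee_pos','orientation','ft_force','moment','width','grasp_force')})
E
```

```text
{'t': 5.9, 'ee_pos': array([ 458.91467621, -118.06281103,  206.4950768 ]), 'orientation': array([ 4.75856832e-01, -3.10516648e+00, -2.66774971e-04]), 'ft_force': array([-0.10076175,  0.09505888, -1.0003727 ]), 'moment': array([0.08520079, 0.07735003, 0.02229334]), 'width': 15.906990802917198, 'grasp_force': 29.99969244003296}
```

View pics/over.png

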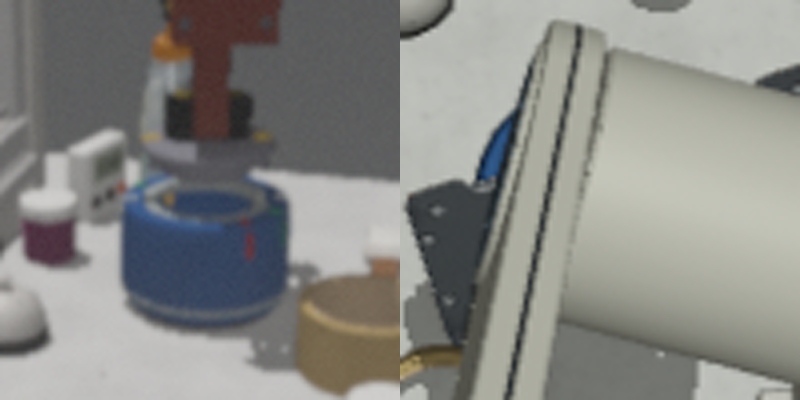

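The side view shows the lid level above the mouth, pointers at crop px (150,136) and (263,137). The arm hides the top view. I'll lower it gently and watch the force.

{"fn": "servo_tool", "kwargs": {
  "plan": [
    [[1, 0, 0, -0.2, 0, 0, 0], [1, 0, 0, -0.2, 0, 0, 0], [1, 0, 0, -0.1, 0, 0, 0], [1, 0, 0, 0, 0, 0, 0]]
  ]
}}

```text
t: 6.23
ee_pos: [458.2, -118.2, 185.2]
orientation: [0.475, -3.103, -0.002]
ft_force: [1.1, -0.1, -0.6]
width: 16.0
grasp_force: 30.0
```

{"fn": "servo_tool", "kwargs": {
  "plan": [
    [[1, 0, 0, -0.1, 0, 0, 0], [1, 0, 0, -0.1, 0, 0, 0], [1, 0, 0, 0, 0, 0, 0]]
  ]
}}

```text
t: 6.48
ee_pos: [458.6, -118.4, 177.9]
orientation: [0.475, -3.105, -0.001]
ft_force: [0.3, -0.8, -0.8]
width: 16.1
grasp_force: 30.0
```

{"fn": "servo_tool", "kwargs": {
  "plan": [
    [[1, 0, 0.01, -0.08, 0, 0, 0], [1, 0, 0, -0.08, 0, 0, 0], [1, 0, 0, 0, 0, 0, 0], [1, 0, 0, 0, 0, 0, 0]]
  ]
}}

```text
t: 6.82
ee_pos: [458.8, -118.0, 172.0]
orientation: [0.475, -3.105, -0.0]
ft_force: [-0.8, -0.1, -0.3]
width: 15.8
grasp_force: 30.0
```

{"fn": "servo_tool", "kwargs": {
  "plan": [
    [[1, 0, 0, -0.06, 0, 0, 0], [1, 0, 0, -0.03, 0, 0, 0], [1, 0, 0, 0, 0, 0, 0], [1, 0, 0, 0, 0, 0, 0]]
  ]
}}

```text
t: 7.15
ee_pos: [458.9, -118.1, 168.5]
orientation: [-0.476, 3.105, -0.0]
ft_force: [0.6, 0.3, -0.4]
width: 15.4
grasp_force: 30.0
```

{"fn": "servo_tool", "kwargs": {
  "plan": [
    [[1, 0, 0, -0.02, 0, 0, 0], [1, 0, 0, -0.02, 0, 0, 0], [1, 0, 0, 0, 0, 0, 0], [1, 0, 0, 0, 0, 0, 0]]
  ]
}}

```text
t: 7.48
ee_pos: [459.0, -118.1, 168.5]
orientation: [-0.475, 3.105, -0.0]
ft_force: [-6.0, 1.9, 21.9]
width: 16.0
grasp_force: 30.0
```

```bash
python3 - <<'E'
from workcell import readout,vision
from h import *
im=vision.get_image("side")
o=readout.get_obs();print({k:o[k] for k in('t','ee_pos','orientation','ft_force','moment','width','grasp_force')})
cv2.imwrite("pics/home.png",cv2.resize(im[140:230,300:400,::-1],None,fx=6,fy=6,interpolation=cv2.INTER_CUBIC))
E
```

```text
{'t': 7.5333, 'ee_pos': array([ 458.96548833, -118.0661034 ,  168.51151408]), 'orientation': array([-4.75514816e-01,  3.10501708e+00, -3.10607187e-04]), 'ft_force': array([-6.51638236,  1.33365843, 22.30448581]), 'moment': array([0.3431222 , 1.11285759, 0.09029478]), 'width': 16.26893966799611, 'grasp_force': 30.00362366437912}
```

View pics/home.png

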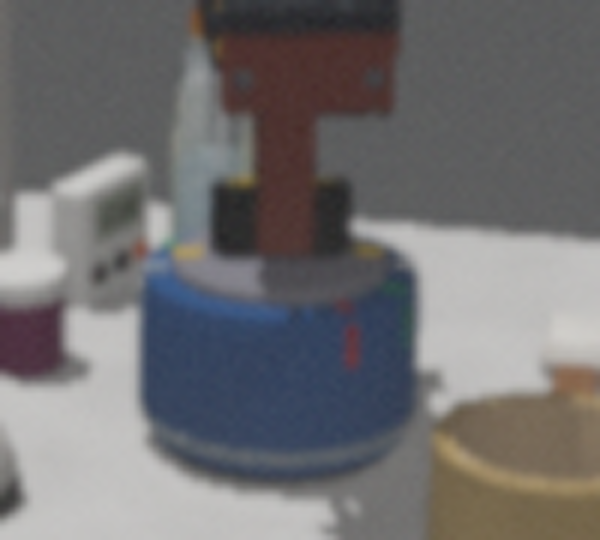

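The flange lies on the rim (px ~(280,275)), the pointers sit at the white marks, and the arm feels 22 N of down force, so the lid is home. I'll ease the push a little and twist clockwise.

{"fn": "servo_tool", "kwargs": {
  "plan": [
    [[1, -0.01, 0, 0.02, 0, 0, 0], [1, 0, 0, 0, 0, 0, -0.4], [1, 0, 0, 0, 0, 0, -0.5], [1, 0, 0, 0, 0, 0, -0.5], [1, 0, 0, 0, 0, 0, 0]]
  ]
}}

```text
t: 7.95
ee_pos: [459.0, -118.1, 168.5]
orientation: [-0.282, 3.128, -0.001]
ft_force: [-1.9, -0.2, 8.1]
width: 15.8
grasp_force: 30.0
```

```bash
cat > st.py <<'E'
from workcell import readout
import numpy as np
from scipy.spatial.transform import Rotation as R
o=readout.get_obs();m=R.from_rotvec(o['orientation']).as_matrix();y=m[:,1]
print(o['t'],o['ee_pos'].round(2),'yaw-y',np.degrees(np.arctan2(y[1],y[0])).round(2),'tilt',np.degrees(np.arccos(-m[2,2])).round(2),o['ft_force'].round(1),o['moment'].round(2),o['width'],o['qpos'].round(2))
E
python3 st.py
```

```text
7.95 [ 458.99 -118.06  168.53] yaw-y 100.31 tilt 0.07 [-1.9 -0.2  8.1] [0.25 0.37 0.05] 15.825473327069743 [-0.28  0.42  2.04  0.    0.67 -2.03]
```

{"fn": "servo_tool", "kwargs": {
  "plan": [
    [[1, 0, 0, 0, 0, 0, -0.6], [1, 0, 0, 0, 0, 0, -0.6], [1, 0, 0, 0, 0, 0, -0.6], [1, 0, 0, 0, 0, 0, -0.6], [1, 0, 0, 0, 0, 0, 0]]
  ]
}}

```text
t: 8.37
ee_pos: [458.9, -118.0, 168.5]
orientation: [0.047, 3.14, -0.0]
ft_force: [-2.2, 2.4, 9.6]
width: 15.9
grasp_force: 30.0
```

{"fn": "servo_tool", "kwargs": {
  "plan": [
    [[1, 0, 0, 0, 0, 0, -0.6], [1, 0, 0, 0, 0, 0, -0.6], [1, 0, 0, 0, 0, 0, -0.6], [1, 0, 0, 0, 0, 0, -0.4], [1, 0, 0, 0, 0, 0, 0]]
  ]
}}

```text
t: 8.78
ee_pos: [458.9, -117.8, 168.5]
orientation: [0.346, 3.121, 0.0]
ft_force: [-1.4, 3.9, 10.2]
width: 15.9
grasp_force: 30.0
```

```bash
python3 st.py
```

```text
8.7833 [ 458.94 -117.83  168.53] yaw-y 77.33 tilt 0.06 [-1.4  3.9 10.2] [0.5 0.3 0.1] 15.882326554486486 [-0.28  0.42  2.04  0.    0.67 -1.63]
```

{"fn": "servo_tool", "kwargs": {
  "plan": [
    [[1, 0, 0, 0, 0, 0, -0.3], [1, 0, 0, 0, 0, 0, -0.3], [1, 0, 0, 0, 0, 0, 0], [1, 0, 0, 0, 0, 0, 0]]
  ]
}}

```text
t: 9.12
ee_pos: [458.9, -117.8, 168.5]
orientation: [0.426, 3.112, 0.0]
ft_force: [-0.7, 3.4, 8.9]
width: 16.4
grasp_force: 30.0
```

```bash
python3 st.py; python3 - <<'E'
from workcell import vision
from h import *
im=vision.get_image("side")
cv2.imwrite("pics/green.png",cv2.resize(im[150:220,310:390,::-1],None,fx=8,fy=8,interpolation=cv2.INTER_CUBIC))
E
```

```text
9.1167 [ 458.95 -117.82  168.52] yaw-y 74.42 tilt 0.06 [-0.7  3.4  8.9] [0.54 0.33 0.15] 16.438142942690718 [-0.28  0.42  2.04  0.    0.67 -1.58]
```

View pics/green.png

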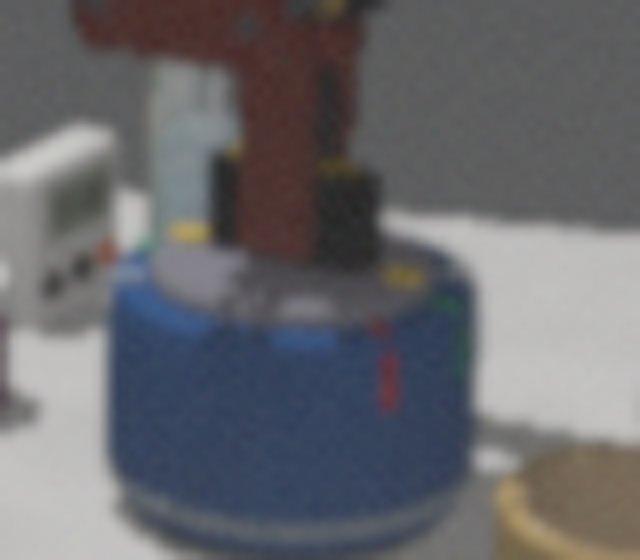

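The pointers are at crop px (188,232) and (404,277), the near green mark at (442,303) and the red at (378,327). I'll check the angles while holding.

{"fn": "servo_tool", "kwargs": {
  "plan": [
    [[1, 0, 0, 0, 0, 0, 0], [1, 0, 0, 0, 0, 0, 0], [1, 0, 0, 0, 0, 0, 0], [1, 0, 0, 0, 0, 0, 0], [1, 0, 0, 0, 0, 0, 0]]
  ]
}}

```text
t: 9.58
ee_pos: [459.0, -117.8, 168.5]
orientation: [0.426, 3.112, 0.0]
ft_force: [-1.7, 3.4, 9.3]
width: 16.0
grasp_force: 30.0
```

```bash
python3 - <<'E'
from h import *
f=lambda x,y,z:ray("side",310+(x+.5)/8-.5,150+(y+.5)/8-.5,z)[:2]
a,b=f(188,232,84),f(404,277,84);g=f(442,303,78);r=f(378,327,78)
ang=lambda d:np.degrees(np.arctan2(d[1],d[0])).round(1)
print("lid",ang(a-b),(a+b)/2,np.linalg.norm(a-b)); c=np.array([458.6,-117.8])
print("green",ang(c-g),np.linalg.norm(c-g),"red",ang(c-r))
E
python3 st.py
```

```text
lid -16.9 [ 459.60423197 -123.01207317] 78.25528114019411
green -11.4 50.233475055843364 red -46.1
9.5833 [ 458.96 -117.8   168.53] yaw-y 74.42 tilt 0.06 [-1.7  3.4  9.3] [0.54 0.29 0.08] 16.017065500250446 [-0.28  0.42  2.04  0.    0.67 -1.58]
```

The lid's measured angle of -16.9° agrees with the tool's -15.6°. Green was measured from above at -15.6°, well inside the 8° tolerance. I'll hold here for more than 3 s.

{"fn": "servo_tool", "kwargs": {
  "plan": [
    [[1, 0, 0, 0, 0, 0, 0], [1, 0, 0, 0, 0, 0, 0], [1, 0, 0, 0, 0, 0, 0], [1, 0, 0, 0, 0, 0, 0], [1, 0, 0, 0, 0, 0, 0]]
  ]
}}

```text
t: 10.0
ee_pos: [459.0, -117.8, 168.5]
orientation: [0.426, 3.112, 0.001]
ft_force: [-0.8, 3.1, 8.7]
width: 15.5
grasp_force: 30.0
```

{"fn": "servo_tool", "kwargs": {
  "plan": [
    [[1, 0, 0, 0, 0, 0, 0], [1, 0, 0, 0, 0, 0, 0], [1, 0, 0, 0, 0, 0, 0], [1, 0, 0, 0, 0, 0, 0], [1, 0, 0, 0, 0, 0, 0]]
  ]
}}

```text
t: 10.42
ee_pos: [458.9, -117.8, 168.5]
orientation: [0.426, 3.112, 0.0]
ft_force: [-1.0, 3.9, 10.1]
width: 15.6
grasp_force: 30.0
```

{"fn": "servo_tool", "kwargs": {
  "plan": [
    [[1, 0, 0, 0, 0, 0, 0], [1, 0, 0, 0, 0, 0, 0], [1, 0, 0, 0, 0, 0, 0], [1, 0, 0, 0, 0, 0, 0], [1, 0, 0, 0, 0, 0, 0]]
  ]
}}

```text
t: 10.83
ee_pos: [459.0, -117.8, 168.5]
orientation: [0.426, 3.112, 0.0]
ft_force: [-1.3, 2.5, 8.9]
width: 16.1
grasp_force: 30.0
```

{"fn": "servo_tool", "kwargs": {
  "plan": [
    [[1, 0, 0, 0, 0, 0, 0], [1, 0, 0, 0, 0, 0, 0], [1, 0, 0, 0, 0, 0, 0], [1, 0, 0, 0, 0, 0, 0], [1, 0, 0, 0, 0, 0, 0]]
  ]
}}

```text
t: 11.25
ee_pos: [459.0, -117.8, 168.5]
orientation: [0.426, 3.112, 0.0]
ft_force: [-1.7, 3.8, 10.6]
width: 15.9
grasp_force: 30.0
```

{"fn": "servo_tool", "kwargs": {
  "plan": [
    [[1, 0, 0, 0, 0, 0, 0], [1, 0, 0, 0, 0, 0, 0], [1, 0, 0, 0, 0, 0, 0], [1, 0, 0, 0, 0, 0, 0], [1, 0, 0, 0, 0, 0, 0]]
  ]
}}

```text
t: 11.67
ee_pos: [459.0, -117.8, 168.5]
orientation: [0.426, 3.112, 0.0]
ft_force: [-0.4, 3.8, 9.4]
width: 16.1
grasp_force: 30.0
```

{"fn": "servo_tool", "kwargs": {
  "plan": [
    [[1, 0, 0, 0, 0, 0, 0], [1, 0, 0, 0, 0, 0, 0], [1, 0, 0, 0, 0, 0, 0], [1, 0, 0, 0, 0, 0, 0], [1, 0, 0, 0, 0, 0, 0]]
  ]
}}

```text
t: 12.08
ee_pos: [458.9, -117.8, 168.5]
orientation: [0.426, 3.112, 0.0]
ft_force: [-1.0, 4.0, 8.6]
width: 16.2
grasp_force: 30.0
```

{"fn": "servo_tool", "kwargs": {
  "plan": [
    [[1, 0, 0, 0, 0, 0, 0], [1, 0, 0, 0, 0, 0, 0], [1, 0, 0, 0, 0, 0, 0], [1, 0, 0, 0, 0, 0, 0], [1, 0, 0, 0, 0, 0, 0]]
  ]
}}

```text
t: 12.5
ee_pos: [458.9, -117.8, 168.5]
orientation: [0.426, 3.112, 0.0]
ft_force: [-0.5, 2.4, 9.3]
width: 15.6
grasp_force: 30.0
```

{"fn": "servo_tool", "kwargs": {
  "plan": [
    [[1, 0, 0, 0, 0, 0, 0], [1, 0, 0, 0, 0, 0, 0], [1, 0, 0, 0, 0, 0, 0], [1, 0, 0, 0, 0, 0, 0], [1, 0, 0, 0, 0, 0, 0]]
  ]
}}

```text
t: 12.92
ee_pos: [458.9, -117.8, 168.5]
orientation: [0.426, 3.112, 0.0]
ft_force: [-0.7, 3.1, 10.2]
width: 15.7
grasp_force: 30.0
```

Held steady at green for 3.8 s, so I'm handing the job in.

```bash
python3 -c "
from workcell import close_job
print(close_job())"
```

```text
the job is handed in; nothing more can be done
None
```

I seated the lid fully home, twisted it clockwise to the green marks, held it there for about 3.8 s and handed the job in still gripping it; the hand-in returned no verdict, and the jars and bell were not re-measured at the end.

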